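# Back off a ratchet feed wheel by one notch

## Task

The strip feeder was advanced one notch too far. With a fingertip, tip the ball lever over to lift the pawl out of the ratchet wheel, push a hand spoke so that the wheel turns backward (its top toward the pawl) by exactly one notch, then tip the lever back so that the pawl drops fully into the next tooth gap. Only push gently, never pinch or grip anything, and do not disturb the loose things lying around.

Things in the scene. Friction and masses are not known exactly. Their poses are not given: they have to be found in the camera images.
- feeder: Strip feeder bolted to the bench: dark bed plate 125 x 235 mm, ratchet wheel in front of two grey cheeks (177 mm high, from 17 mm behind the tooth plane), pawl on a post left of the wheel. Origin: on the bench below the wheel axle, in the mid-plane of the 12 mm thick teeth. -x is the front (toward the robot), +y from wheel to pawl, z up. The axle lies along x, 120 mm above the bench.
- wheel_axle (a point): Point on the wheel's axis, 120 mm above the bench, in the plane of the hand spokes, 55 mm in front of the tooth plane. The room between this plane and the teeth (49 mm) is free except for the hub, 14 mm radius.
- spoke_knob (a point): Centre of the black ball knob (18 mm diameter) on the end of the hand spoke that starts 15 deg right of straight up, seen from the robot; moves with the wheel. Six equal spokes, 10 mm rods 60 deg apart, knob centres 100 mm from the axis, all in the plane 55 mm in front of the teeth.
- ratchet_wheel (a joint): Wheel angle, rad; grows backward: its top moves toward the pawl (feeder +y, left seen from the robot). Starts within 0.04 of 0. 12 saw teeth, tip radius 70 mm: one notch is 0.524 rad. Pawl down: about 0.05 of play either side of a notch, then it blocks backward turning; forward it clicks past. A brake keeps it where left; about 1.5 N at a knob turns it.
- feeder_pawl (a joint): Pawl angle, rad: 0 = fully down in a tooth gap, grows as it lifts, stop at 0.76; nose clear of the teeth above 0.25. Pivot 103 mm to feeder +y of the axle, 155 mm above the bench, in the tooth plane (lifted, the nose rises to 245 mm there). Its ball makes it fall into the teeth when let go below about 0.37, and fall over to the lifted stop and stay there above about 0.48.
- lever_ball (a point): Centre of the steel ball (26 mm diameter) on the pawl's 8 mm lever rod, 85 mm from the pawl pivot, 30 mm in front of the tooth plane, 234 mm above the bench. Pawl down: the lever leans 21 deg to the wheel's side (feeder -y). Pawl lifted: it leans 22 deg the other way, the ball 63 mm farther to feeder +y. About 1 N sideways moves it.
- stator: Wound motor stator, black and cream, 49 mm diameter, 43 mm tall, loose, bystander. Origin at the centre of its underside.
- end_cap: Square metal end cap with a shaft, 46 x 46 x 34 mm, loose, bystander. Origin at the centre of its underside.
- tape: Roll of yellow tape, 66 mm diameter, 19 mm tall, loose, bystander. Origin at the centre of its underside.
- tin: Flat round tin with blue lid, 61 mm diameter, 21 mm tall, loose, bystander. Origin at the centre of its underside.
- pliers: Red-handled pliers lying flat, 42 x 119 x 12 mm, loose, bystander. Origin at the centre of the underside.
- screwdriver: Yellow-handled screwdriver, 120 mm long, 20 mm thick, loose, bystander. Origin at the centre of the underside.
- bottle: Small red bottle with black nozzle, 34 mm wide, 93 mm tall, loose, bystander. Origin at the centre of its underside.

How it is judged:
By the outcome, as a careful person would: the job done as asked, in the order asked, and still so for the second after the job is handed in, with the robot touching nothing.
It also fails if it takes over 54 s, if anything falls off the work surface, if the arm or the gripper's body presses on something with over 40 N, if the wrist force passes 120 N, or if a joint passes its speed limit or range.

## Robot

A 6-joint arm with a two-finger parallel gripper is mounted at the origin on the work surface; the furniture and walls round the work are solid. World frame = base frame: x ahead of the robot, y to its left, z up, the work surface at z = 0. Lengths are in mm, angles in rad, forces in N, time in s.
With the tool pointing down it reaches from about 250 to 800 mm from the base axis. Payload 3.9 kg.
Tool frame: the origin (TCP) lies on the centre line of the jaws, within the pads' length; the fingertips stand 8 mm ahead of it and the grasp point (between the pads) lies 11 mm behind it; z points along the fingers, y is the direction in which the jaws open and shut (so a half turn about z gives the same grasp; the last joint's range is limited). The gripper opens to 85 mm and grips with 20 to 120 N. Pads are 22 mm wide; open, the fingers measure 114 mm over their backs; the gripper's body (76 mm by 85 mm) begins 54 mm behind the grasp point. The pads swing forward as they close: fully open they stand 13 mm farther back than shut.
Start: joints at [1.268, 0.26, -0.138, 1.173, 0, 1.571], TCP at [156.547, 501.107, 208.704] pointing down, gripper open.
Joint ranges: [-2.78, 2.78], [-0.83, 1.72], [-1.28, 1.37], [-1.9, 2.12], [-1.57, 1.48], [-3.14, 3.14]. Speed limits (rad/s): [2.57, 2.57, 3.14, 3.14, 3.14, 3.14].

## Interface

Orientations are given as a unit quaternion [w, x, y, z].
In Python, from station import ctrl, cams, models gives the robot as it stands. The module is installed in compiled form; this text tells all that it offers.
- The arm moves only by the tool apply_moves, never from a script. Its argument "deltas" is one flat list of numbers, 7 for each row, row after row: the gripper command: -1 is fully open, 1 is shut, values between are in proportion, then the shift along the tool's x, y, z in m, then the turn, a rotation vector about the tool's x, y, z in degrees. A call has 1 to 20 rows; each row shifts and turns the commanded pose from where the row before left it, along the tool's axes as they then stand; what a row does not reach is not made up. A row lasts 1/10 s, in which the tool goes at most 50 mm and 8.59 degrees, less where a joint would pass 70% of its speed; a pose out of reach is approached as far as the arm can. A call is refused whole if a number of a shift passes 0.05 or a number of a turn 8.59, either way. A call with a gripper value outside its range is refused whole. The fingers move at their own pace and stop on an object; "squeeze" is the grip in N (left out, the last holds). Time passes only in rows, so rows that do not move let the fingers close. It gives the time, the measured TCP pose, the force and the opening at its end, in the units of the state.
- ctrl.get_state(): the state, without advancing time (a new reading comes with each control period).
- cams.read_camera(name): name is "scene" or "top"; returns the picture (420x560x3 uint8, blue, green, red); there is no depth.
- cams.camera_info(name): a dict with "intrinsics" (3x3 intrinsics, pixels), "rvec" (rotation vector, rad) and "tvec" (3), from world to camera coordinates, as OpenCV has them. Camera axes: x right, y down, z forward; pixel columns grow to the right and rows downward; lengths in mm; the calibration is good to about 2 mm. A picture is of the moment at which its call begins. camera_info takes no time and is no camera call.
- ctrl.sign_off(): hands the job in, once; it reports no verdict.
Trained networks look in the newest picture that a camera, given by its name, has taken for a name from the list of things; names that differ only in an ending like _2 or _b are one class to them, and where a whole thing is asked for, a point or a joint stands for the part that bears it (a point fixed in the world has none). Each returns a list of dicts, best first, with "confidence" (0 to 1); they miss things now and then, are a little off and sometimes report something else, mostly with a low value. They report only what shows in the picture. A call takes as long as a camera call.
- models.outline_of(name, camera): "pixels" (420x560 bool, what is visible of it) and "bbox" ([left, top, width, height] in pixels, round what is visible of it).
The state is a dict: "time": time; "q": joint angles; "dq": joint speeds; "effort": joint torques, N m; "tcp_pos": TCP position; "tool_rot": TCP orientation; "contact_force": force on the tool from outside, world axes, zero at the start; "moment": the same for the moment, N m; "width": opening from 0.0 (shut) to 1.0 (fully open).
Only numpy, scipy, OpenCV 4.12 (cv2) and the standard library are available. Lean on these libraries where they do the work, as an engineer would, in place of code of your own. Each camera call takes 0.05 s, during which the arm holds its last target. There are 200 camera calls.

## Working session

There is one attempt and no reset: what is moved stays moved. The work goes in short steps, Python scripts to look and compute and a tool call to move; the robot and the scene stay as the last step left them, time stands still between calls to the robot, and variables do not carry over. Pictures are saved under pics/ and viewed, about 8 in all and at most 12, crops included, and the job is handed in when it is done.

Besides the shell and the picture viewer there is one more tool, called after "Emit:" as a command line: name --argument value ..., lists and objects as JSON in quotes. apply_moves: Moves the arm, as the interface text tells. Its arguments: {"type":"object","properties":{"deltas":{"type":"array","items":{"type":"number"}},"squeeze":{"type":"number"}},"required":["deltas"]}

```bash
mkdir -p pics; cat > h.py <<'E'
import numpy as np,cv2
from station import ctrl,cams,models
from scipy.spatial.transform import Rotation as R
def P(cam):
    i=cams.camera_info(cam);K=np.array(i["intrinsics"],float).reshape(3,3)
    Rm=cv2.Rodrigues(np.array(i["rvec"],float).reshape(3,1))[0];t=np.array(i["tvec"],float).ravel()
    return K,Rm,t
def proj(cam,X):
    K,Rm,t=P(cam);c=np.atleast_2d(X)@Rm.T+t;p=c@K.T;return p[:,:2]/p[:,2:]
def atz(cam,uv,z):
    K,Rm,t=P(cam);d=Rm.T@np.linalg.inv(K)@np.array([uv[0],uv[1],1.]);o=-Rm.T@t
    return o+d*(z-o[2])/d[2]
def cen(m):
    v,u=np.nonzero(m);return u.mean(),v.mean()
E
python3 - <<'E'
from h import *
for c in("scene","top"):
    im=cams.read_camera(c);cv2.imwrite(f"pics/{c}0.png",im)
    K,Rm,t=P(c);print(c,(-Rm.T@t).round(),Rm[2].round(2))
    for n in("feeder","lever_ball","spoke_knob","ratchet_wheel","feeder_pawl","stator","end_cap","tape","tin","pliers","screwdriver","bottle"):
        for d in models.outline_of(n,c)[:2]:
            print(n,round(d["confidence"],2),d["bbox"],np.round(cen(d["pixels"]),1))
s=ctrl.get_state();print(s)
E
```

```text
scene [1020. -445. 1040.] [-0.39  0.48 -0.79]
feeder 0.93 [249.2, 142.1, 84.2, 105.9] [290.9 202.4]
lever_ball 0.76 [290.3, 145.6, 22.7, 30.7] [299.7 158.5]
spoke_knob 0.86 [244.8, 151.5, 64.4, 62.6] [278.2 189.6]
spoke_knob 0.25 [340.6, 199.8, 14.3, 19.3] [348.6 208.2]
ratchet_wheel 0.83 [245.7, 151.6, 62.5, 65.3] [278.  190.2]
feeder_pawl 0.68 [288.7, 143.4, 24.9, 31.4] [299.  159.8]
stator 0.49 [221.0, 236.4, 17.3, 19.9] [229.2 248. ]
end_cap 0.4 [307.7, 154.2, 18.2, 15.0] [315.8 160.1]
tape 0.8 [191.9, 263.4, 26.1, 20.8] [203.1 273.3]
tin 0.76 [332.1, 231.8, 18.9, 23.7] [341.5 242.1]
pliers 0.49 [343.7, 172.4, 14.2, 25.5] [350.  184.5]
screwdriver 0.55 [143.8, 294.5, 33.7, 37.0] [165.5 308.2]
screwdriver 0.46 [289.5, 144.4, 21.3, 28.1] [299.3 157.1]
bottle 0.71 [341.5, 200.3, 13.1, 15.7] [348.6 208.5]
top [ 471.  103. 1478.] [ 0.1  -0.01 -1.  ]
feeder 0.92 [219.4, 204.0, 67.8, 52.7] [253.8 228.6]
lever_ball 0.73 [222.7, 228.6, 23.8, 12.7] [228.3 236.9]
lever_ball 0.21 [227.7, 210.3, 57.8, 46.5] [258.1 237.4]
spoke_knob 0.95 [226.4, 208.6, 60.7, 48.8] [257.6 237.1]
spoke_knob 0.71
[... 682 characters left out ...]
4 179.3]
{'time': 1.3, 'q': array([ 1.26800999e+00,  2.59978590e-01, -1.38091711e-01,  1.17274068e+00,
        1.66290952e-05,  1.57080014e+00]), 'dq': array([-1.09142735e-03,  8.24392839e-04, -8.84793453e-04,  1.17528766e-04,
       -1.32304324e-03,  6.78058309e-05]), 'effort': array([ 5.43473543e-04, -4.05615520e+01,  2.54234648e+01,  1.44785699e-03,
        2.29097059e-04,  3.18548771e-06]), 'tcp_pos': array([156.53256165, 501.09673524, 208.71869532]), 'tool_rot': array([-9.32475122e-06,  1.50817400e-01,  9.88561638e-01, -5.99116364e-06]), 'contact_force': array([ 0.11044251, -0.05403411, -0.36463547]), 'moment': array([ 0.02885026, -0.03757081, -0.02867079]), 'width': 0.9969004778359334}
```

```bash
python3 - <<'E'
import cv2,numpy as np
a=cv2.imread("pics/scene0.png")[125:265,210:370];b=cv2.imread("pics/top0.png")[165:275,165:325]
cv2.imwrite("pics/sc.png",cv2.resize(a,None,fx=4.25,fy=4.25,interpolation=cv2.INTER_CUBIC))
cv2.imwrite("pics/tc.png",cv2.resize(b,None,fx=5,fy=5,interpolation=cv2.INTER_CUBIC))
E
```

```text
(no output)
```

View pics/sc.png

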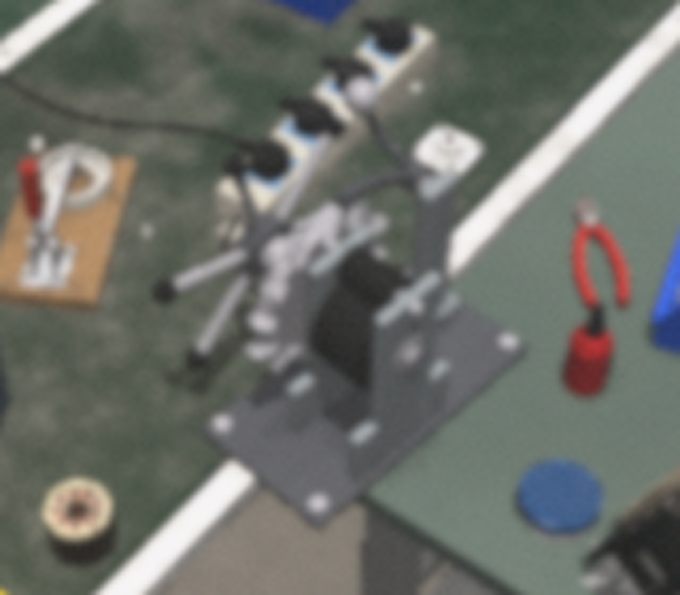

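View pics/tc.png

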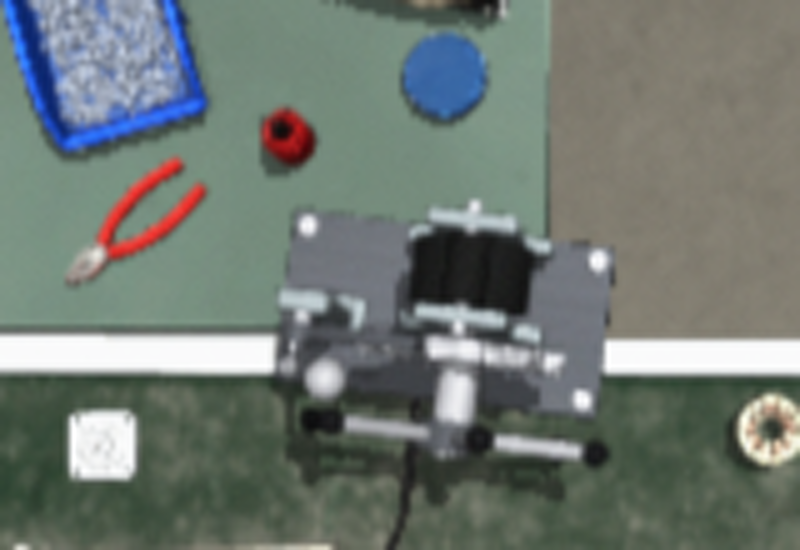

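View pics/scene0.png

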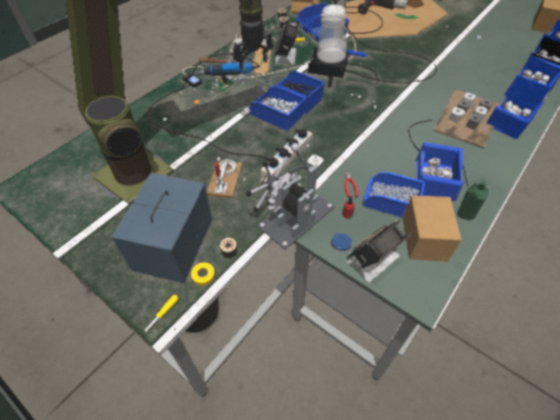

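```bash
cat >> h.py <<'E'
def fp(p,X):
    c,s=np.cos(p[2]),np.sin(p[2]);X=np.atleast_2d(X)
    return np.c_[p[0]+c*X[:,0]-s*X[:,1],p[1]+s*X[:,0]+c*X[:,1],X[:,2]]
def knob(k,th,r=100):
    a=np.radians(15+60*k)-th;return np.array([-55,-r*np.sin(a),120+r*np.cos(a)])
def ball(pa):
    a=np.radians(21)-pa;return np.array([-30,103-85*np.sin(a),155+85*np.cos(a)])
E
python3 - <<'E'
from h import *
from scipy.optimize import least_squares
T=lambda u,v:(u/5+165-.4,v/5+165-.4); S=lambda u,v:(u/4.25+210-.4,v/4.25+125-.4)
ob=[("top",T(324,378),"b"),("top",T(480,438),0),("top",T(320,420),-1),("top",T(595,452),1),("scene",S(360,92),"b")]
def res(p,ob):
    return np.concatenate([(proj(c,fp(p,ball(0) if k=="b" else knob(k,p[3])))-uv).ravel() for c,uv,k in ob])
p0=list(atz("top",T(450,380),120)[:2])+[0.1,0]; print(p0)
for yaw in(.1,-.1):
    r=least_squares(res,[p0[0],p0[1],yaw,0],args=(ob,),x_scale=[10,10,.1,.1]);print(r.x,r.cost,r.fun.round(1))
p=r.x
for k in range(6):
    print(k,((proj("scene",fp(p,knob(k,p[3])))-[209.6,124.6])*4.25).round(),((proj("top",fp(p,knob(k,p[3])))-164.6)*5).round())
for nm,X in(("hub",[-55,0,120]),("pl",[0,117,0]),("pl",[0,-117,0])):
    print(nm,((proj("scene",fp(p,X))-[209.6,124.6])*4.25).round(),((proj("top",fp(p,X))-164.6)*5).round())
E
```

```text
[np.float64(522.1912484444664), np.float64(194.2356679339138), 0.1, 0]
[ 5.40175354e+02  1.88666038e+02 -1.06572936e-01  2.41530279e-02] 1.5908067564247268 [-0.2  0.2 -0.8  0.   1.4  0.2 -0.5 -0.1  0.3  0.3]
[ 5.40175354e+02  1.88666053e+02 -1.06572978e-01  2.41525685e-02] 1.590806756318672 [-0.2  0.2 -0.8  0.   1.4  0.2 -0.5 -0.1  0.3  0.3]
0 [[237. 164.]] [[476. 438.]]
1 [[166. 288.]] [[593. 452.]]
2 [[197. 356.]] [[559. 448.]]
3 [[287. 310.]] [[425. 433.]]
4 [[353. 200.]] [[311. 420.]]
5 [[334. 124.]] [[327. 421.]]
hub [[264. 242.]] [[449. 435.]]
pl [[418. 300.]] [[309. 343.]]
pl [[208. 473.]] [[630. 380.]]
```

```bash
cat >> h.py <<'E'
from scipy.optimize import least_squares
def tof(p,X):
    c,s=np.cos(p[2]),np.sin(p[2]);d=np.asarray(X)[:2]-p[:2];return np.array([c*d[0]+s*d[1],-s*d[0]+c*d[1],X[2]])
try: p=np.load("p.npy")
except Exception: p=None
def st():
    s=ctrl.get_state();t=s["tcp_pos"];w,x,y,z=s["tool_rot"]
    M=R.from_quat([x,y,z,w]).as_matrix()
    print("t",round(s["time"],2),"tcp",t.round(1),"feeder",tof(p,t).round(1),"toolyaw-y deg err",np.degrees(np.arctan2(M[1,1],M[0,1])-np.pi/2-p[2]).round(2),"F",s["contact_force"].round(2),"w",round(s["width"],2),"q",s["q"].round(2));return s,M
E
python3 - <<'E'
from h import *
T=lambda u,v:(u/5+165-.4,v/5+165-.4); S=lambda u,v:(u/4.25+210-.4,v/4.25+125-.4)
ob=[("top",T(324,378),"b"),("top",T(480,438),0),("top",T(595,452),1),("scene",S(360,92),"b"),("scene",S(237,165),0),("scene",S(163,291),1),("scene",S(198,355),2)]
def res(p):
    return np.concatenate([(proj(c,fp(p,ball(0) if k=="b" else knob(k,p[3])))-uv).ravel() for c,uv,k in ob])
r=least_squares(res,[540,189,-.1,0],x_scale=[10,10,.1,.1]);p=r.x;print(p,r.fun.round(1))
np.save("p.npy",p)
import h;h.p=p
s,M=st()
tgt=fp(p,[-30,25,330])[0]
print("shift in turned tool frame", tof(p,tgt)-tof(p,s["tcp_pos"]), knob(0,p[3]))
E
```

```text
[ 5.40023596e+02  1.88122664e+02 -1.08530642e-01  1.01773421e-02] [-0.1  0.2 -0.2  0.1 -0.2  0.   0.1  0.4 -0.4  0.2  0.4 -0.2 -0.1  0.3]
t 1.3 tcp [156.5 501.1 208.7] feeder [-415.1  269.6  208.7] toolyaw-y deg err -11.13 F [ 0.11 -0.05 -0.36] w 1.0 q [ 1.27  0.26 -0.14  1.17  0.    1.57]
shift in turned tool frame [ 385.13533273 -244.59376571  121.28130468] [-55.         -24.89752534 216.85098467]
```

Emit:
apply_moves --deltas '[1,0,0,-0.03,0,0,-5.56,1,0,0,-0.03,0,0,-5.56,1,0,0,-0.03,0,0,0,1,0,0,-0.031,0,0,0,1,-0.0275,-0.0175,0,0,0,0,1,-0.0275,-0.0175,0,0,0,0,1,-0.0275,-0.0175,0,0,0,0,1,-0.0275,-0.0175,0,0,0,0,1,-0.0275,-0.0175,0,0,0,0,1,-0.0275,-0.0175,0,0,0,0,1,-0.0275,-0.0175,0,0,0,0,1,-0.0275,-0.0175,0,0,0,0,1,-0.0275,-0.0175,0,0,0,0,1,-0.0275,-0.0175,0,0,0,0,1,-0.0275,-0.0175,0,0,0,0,1,-0.0275,-0.0175,0,0,0,0,1,-0.0275,-0.0175,0,0,0,0,1,-0.0275,-0.0175,0,0,0,0,1,0,0,0,0,0,0,1,0,0,0,0,0,0]' --squeeze 20

```text
time: 3.3
tcp_pos: [512.9, 215.3, 329.3]
tool_rot: [-0.0, 0.055, 0.998, 0.0]
contact_force: [-0.5, 0.3, -0.2]
width: 0.002
```

```bash
python3 -c "
from h import *
st()
cv2.imwrite('pics/s1.png',cv2.resize(cams.read_camera('scene')[100:240,210:370],None,fx=4.25,fy=4.25,interpolation=cv2.INTER_CUBIC))"
```

```text
t 3.3 tcp [512.9 215.3 329.3] feeder [-29.9  24.1 329.3] toolyaw-y deg err -0.1 F [-0.52  0.3  -0.21] w 0.0 q [0.4  0.3  0.23 1.5  0.   0.51]
```

View pics/s1.png

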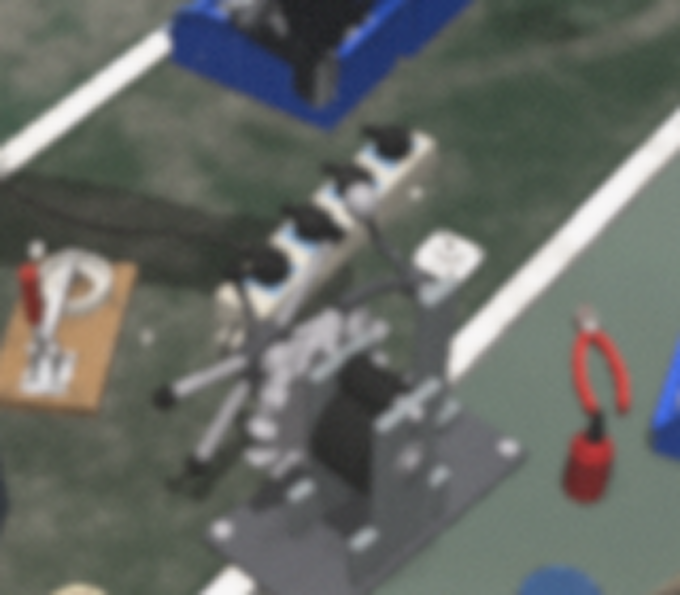

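The picture shows the shut fingertip above the wheel at about (315,90), with the ball at (358,198) to its right, unmoved. I'll lower it on the wheel side of the ball.

Emit:
apply_moves --deltas '[1,0,0,0.025,0,0,0,1,0,0,0.025,0,0,0,1,0,0,0.025,0,0,0,1,0,0,0.024,0,0,0,1,0,0,0,0,0,0,1,0,0,0,0,0,0]'

```text
time: 3.95
tcp_pos: [511.8, 216.4, 231.2]
tool_rot: [-0.0, 0.054, 0.999, -0.0]
contact_force: [0.1, -0.7, 1.4]
width: 0.001
```

```bash
python3 -c "
from h import *
st()
cv2.imwrite('pics/s2.png',cv2.resize(cams.read_camera('scene')[110:220,230:340],None,fx=5,fy=5,interpolation=cv2.INTER_CUBIC))
print((proj('scene',fp(p,[-30,24,222]))-[230,110])*5)"
```

```text
t 3.95 tcp [511.8 216.4 231.2] feeder [-31.1  25.1 231.2] toolyaw-y deg err 0.07 F [ 0.11 -0.67  1.42] w 0.0 q [ 0.4   0.31 -0.01  1.25  0.    0.51]
[[264.67055268 240.28458402]]
```

View pics/s2.png

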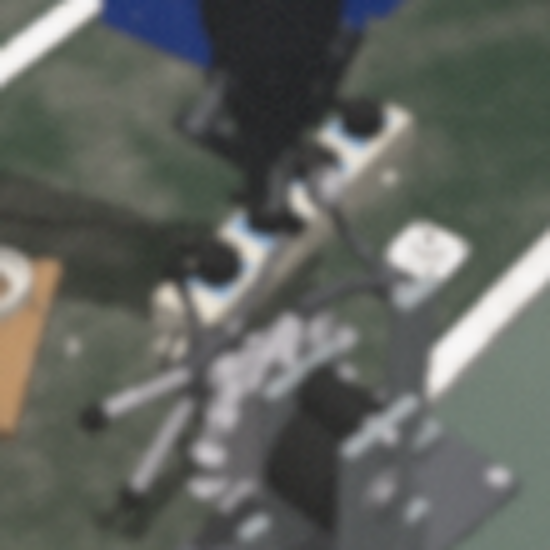

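The fingertip sits at about (265,230), between the wheel and the ball (325,180), and touches nothing. I'll push the lever gently to feeder +y.

Emit:
apply_moves --deltas '[1,0,0.006,0,0,0,0,1,0,0.006,0,0,0,0,1,0,0.006,0,0,0,0,1,0,0.006,0,0,0,0,1,0,0.006,0,0,0,0,1,0,0.006,0,0,0,0,1,0,0.006,0,0,0,0,1,0,0.006,0,0,0,0,1,0,0.006,0,0,0,0,1,0,0.006,0,0,0,0,1,0,0.006,0,0,0,0,1,0,0.006,0,0,0,0,1,0,0,0,0,0,0,1,0,0,0,0,0,0]'

```text
time: 5.4
tcp_pos: [520.5, 287.4, 230.6]
tool_rot: [-0.0, 0.054, 0.999, -0.0]
contact_force: [0.2, 0.7, -0.4]
width: 0.0
```

```bash
python3 -c "
from h import *
st()
for c in('scene','top'):
    im=cams.read_camera(c)
    if c=='scene': cv2.imwrite('pics/s3.png',cv2.resize(im[110:220,230:340],None,fx=5,fy=5,interpolation=cv2.INTER_CUBIC))
    print(c,[(round(d['confidence'],2),d['bbox']) for d in models.outline_of('lever_ball',c)], [proj(c,fp(p,ball(a)))[0].round(1) for a in (0,.37,.6,.75)])
"
```

```text
t 5.4 tcp [520.5 287.4 230.6] feeder [-30.2  96.6 230.6] toolyaw-y deg err 0.0 F [ 0.23  0.73 -0.42] w 0.0 q [ 0.5   0.37  0.09  1.28 -0.    0.61]
scene [(0.76, [290.8, 145.3, 21.2, 29.9])] [array([294.5, 146.6]), array([301.6, 140.1]), array([306. , 137.5]), array([308.6, 136.5])]
top [(0.64, [225.8, 228.9, 23.6, 3.2])] [array([229.3, 240.4]), array([219. , 239.1]), array([212.8, 238.4]), array([209., 238.])]
```

View pics/s3.png

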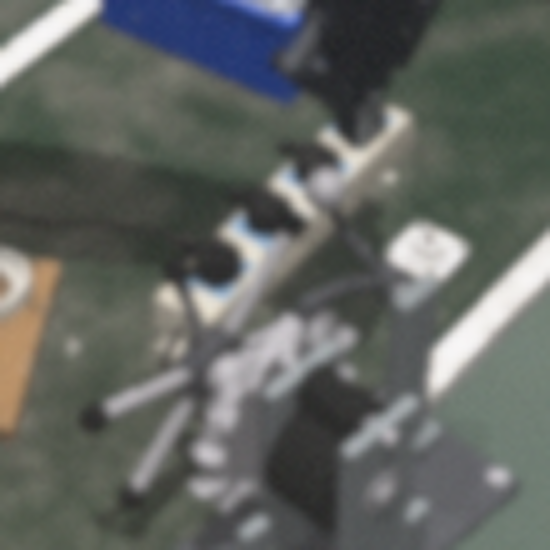

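```bash
python3 -c "
from h import *
s,M=st()
for z in (205,222,240,260): print(z,(proj('scene',fp(p,[-30.2,96.6,z]))-[230,110])*5,(proj('top',fp(p,[-30.2,96.6,z]))-[170,180])*6)
im=cams.read_camera('top');a=cv2.resize(im[180:270,170:280],None,fx=6,fy=6,interpolation=cv2.INTER_CUBIC)
cv2.imwrite('pics/t3.png',a)
"
```

```text
t 5.6 tcp [520.5 287.1 230.8] feeder [-30.2  96.3 230.8] toolyaw-y deg err -0.03 F [-0.18  0.16  0.87] w 0.0 q [ 0.5   0.37  0.09  1.28 -0.    0.61]
205 [[347.89083886 199.41541114]] [[317.0579554  359.52737145]]
222 [[348.96801387 178.48146564]] [[312.28464754 358.2161471 ]]
240 [[350.13521424 155.79795653]] [[307.08808306 356.78865444]]
260 [[351.46546493 129.94570857]] [[301.13451103 355.15321234]]
```

View pics/t3.png

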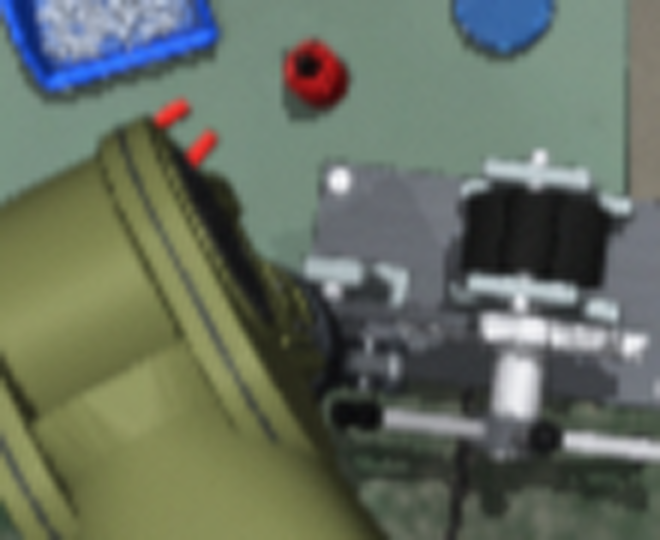

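```bash
python3 -c "
from h import *
for z in (321,330,340,350): print(z,(proj('scene',fp(p,[-29.9,24.1,z]))-[210,100])*4.25)
a=cv2.imread('pics/s1.png')[0:180,230:430];b=cv2.imread('pics/s3.png')[40:240,250:450]
d=lambda u:cv2.resize(u,(400,400),interpolation=cv2.INTER_CUBIC)
c=np.hstack([d(a),d(b)]);c=np.clip(255*(c/255.)**.5,0,255).astype('uint8');cv2.imwrite('pics/c1.png',c)
"
```

```text
321 [[310.9737939  135.12636008]]
330 [[311.05197328 124.17801236]]
340 [[311.14005558 111.84284686]]
350 [[311.22944578  99.32452128]]
```

View pics/c1.png

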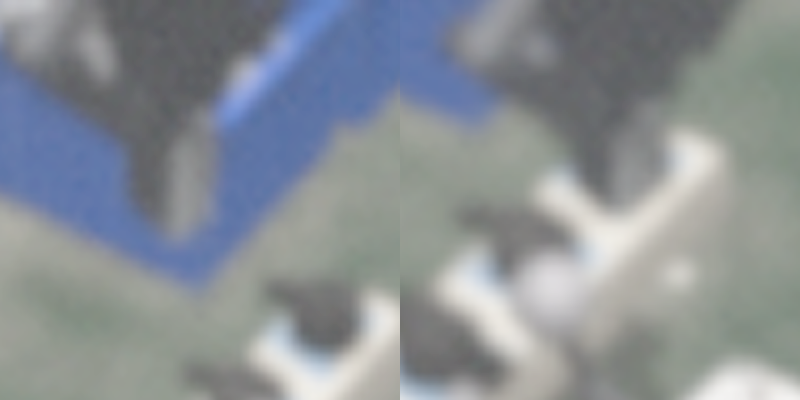

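The finger (bottom at about (362,142) in that crop) passed over the ball (325,180) without moving it. The tip appears about 25 mm higher than nominal. I'll go back, lower it and retry.

Emit:
apply_moves --deltas '[1,0,0,-0.02,0,0,0,1,0,-0.024,-0.01,0,0,0,1,0,-0.024,0,0,0,0,1,0,-0.024,0,0,0,0,1,0,0,0.02,0,0,0,1,0,0,0.02,0,0,0,1,0,0,0.01,0,0,0,1,0,0,0.005,0,0,0,1,0,0,0,0,0,0]'

```text
time: 6.55
tcp_pos: [512.4, 215.7, 205.3]
tool_rot: [-0.0, 0.054, 0.999, -0.0]
contact_force: [-0.5, 0.3, -0.1]
width: 0.0
```

```bash
python3 -c "
from h import *
s,M=st()
f=tof(p,s['tcp_pos'])
for z in (0,8,-15): print((proj('scene',fp(p,f-[0,0,z]))-[250,110])*5)
a=cv2.resize(cams.read_camera('scene')[110:190,250:330],None,fx=5,fy=5,interpolation=cv2.INTER_CUBIC)
t=cv2.resize(cams.read_camera('top')[200:280,200:280],None,fx=5,fy=5,interpolation=cv2.INTER_CUBIC)
for z in (0,8,-15): print((proj('top',fp(p,f-[0,0,z]))-[200,200])*5+[400,0])
c=np.hstack([a,t]);cv2.imwrite('pics/s4.png',(255*(c/255.)**.6).astype('uint8'))
"
```

```text
t 6.55 tcp [512.4 215.7 205.3] feeder [-30.4  24.5 205.3] toolyaw-y deg err -0.0 F [-0.5   0.33 -0.12] w 0.0 q [ 0.4   0.32 -0.07  1.19 -0.    0.51]
[[164.57225794 259.89417304]]
[[164.50458111 269.52227037]]
[[164.7011279  241.56038756]]
[[629.12694086 213.2682834 ]]
[[630.24719572 213.68756139]]
[[626.9881539 212.4677992]]
```

View pics/s4.png

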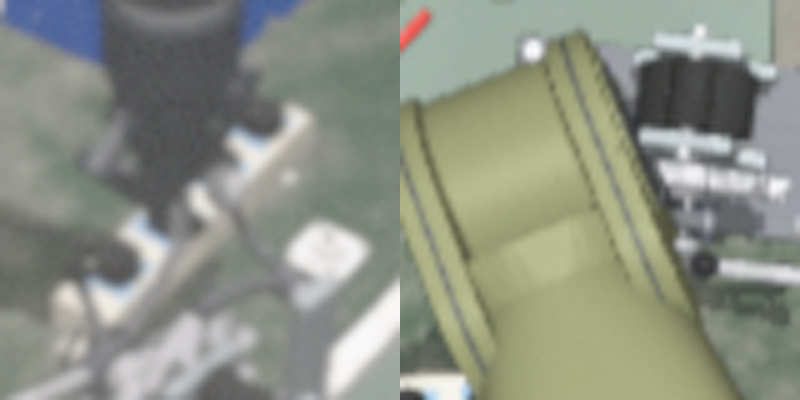

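The left half shows the lit fingertip end near (180,230), again above nominal. The ball at (225,184) is unmoved. I'll lower it a little more and creep toward the ball.

Emit:
apply_moves --deltas '[1,0,0,0.01,0,0,0,1,0,0,0.005,0,0,0,1,0,0.005,0,0,0,0,1,0,0.005,0,0,0,0,1,0,0.005,0,0,0,0,1,0,0.005,0,0,0,0,1,0,0.005,0,0,0,0,1,0,0.005,0,0,0,0,1,0,0.005,0,0,0,0]'

```text
time: 7.55
tcp_pos: [516.6, 251.1, 190.8]
tool_rot: [0.0, 0.054, 0.999, 0.0]
contact_force: [-0.3, -1.0, -0.3]
width: -0.002
```

```bash
cat >> h.py <<'E'
def ballpix(save=None):
    # brightest blob near ball arc in scene
    im=cams.read_camera("scene")
    if save: cv2.imwrite(save,im)
    for n in("lever_ball","feeder_pawl","ratchet_wheel"):
        print(n,[(round(d["confidence"],2),np.round(d["bbox"],1)) for d in models.outline_of(n,"scene")[:2]])
E
python3 -c "
from h import *
st();ballpix('pics/r5.png')"
```

```text
t 7.55 tcp [516.6 251.1 190.8] feeder [-30.1  60.1 190.8] toolyaw-y deg err -0.0 F [-0.26 -1.03 -0.26] w -0.0 q [ 0.45  0.35 -0.05  1.17  0.    0.56]
lever_ball [(0.63, array([291.3, 142.8,  20.2,  28.5]))]
feeder_pawl [(0.65, array([291.3, 142.1,  20.3,  30.8]))]
ratchet_wheel [(0.85, array([249.4, 154.2,  50.9,  61.3]))]
```

The lever is moving now: about 1 N, and the ball has risen about 2.5 px. I'll keep going past the tipping point.

Emit:
apply_moves --deltas '[1,0,0.005,0,0,0,0,1,0,0.005,0,0,0,0,1,0,0.005,0,0,0,0,1,0,0.005,0,0,0,0,1,0,0.005,0,0,0,0,1,0,0.005,0,0,0,0,1,0,0.005,0,0,0,0,1,0,0.005,0,0,0,0,1,0,0,0,0,0,0]'

```text
time: 8.65
tcp_pos: [520.9, 291.1, 190.6]
tool_rot: [0.0, 0.054, 0.999, 0.0]
contact_force: [-0.5, -0.6, -0.3]
width: 0.0
```

```bash
python3 -c "
from h import *
st();ballpix('pics/r6.png')"
```

```text
t 8.65 tcp [520.9 291.1 190.6] feeder [-30.1 100.3 190.6] toolyaw-y deg err 0.03 F [-0.53 -0.58 -0.26] w 0.0 q [0.51 0.39 0.01 1.19 0.   0.62]
lever_ball [(0.6, array([190. , 262.4,  26.4,  22.5])), (0.58, array([299.7, 137.8,  16.4,  33.3]))]
feeder_pawl [(0.46, array([219.8, 238.6,  13.7,  20.6]))]
ratchet_wheel [(0.8, array([245.5, 153. ,  63. ,  63.4]))]
```

Emit:
apply_moves --deltas '[1,0,0.005,0,0,0,0,1,0,0.005,0,0,0,0,1,0,0.003,0,0,0,0,1,0,0,0,0,0,0,1,0,-0.015,0,0,0,0,1,0,-0.025,0,0,0,0,1,0,0,-0.04,0,0,0,1,0,0,-0.04,0,0,0,1,0,0,-0.03,0,0,0,1,0,0,0,0,0,0]'

```text
time: 9.85
tcp_pos: [520.1, 264.7, 305.8]
tool_rot: [0.004, 0.054, 0.999, 0.003]
contact_force: [0.4, 0.3, 0.0]
width: 0.001
```

```bash
python3 -c "
from h import *
st();ballpix('pics/r7.png')
im=cv2.imread('pics/r7.png')
a=cv2.resize(im[100:220,230:350],None,fx=5,fy=5,interpolation=cv2.INTER_CUBIC);cv2.imwrite('pics/s7.png',a)
print([((proj('scene',fp(p,ball(x)))[0]-[230,100])*5).round() for x in(0,.6,.75)])"
```

```text
t 9.85 tcp [520.1 264.7 305.8] feeder [-28.1  74.  305.8] toolyaw-y deg err -0.02 F [0.44 0.3  0.05] w 0.0 q [0.47 0.34 0.23 1.45 0.   0.58]
lever_ball [(0.67, array([296.9, 134.2,  19.6,  37.7]))]
feeder_pawl [(0.65, array([245.5, 153.6,  53.8,  63.2])), (0.5, array([297.7, 134.2,  16.8,  37. ]))]
ratchet_wheel [(0.92, array([246.3, 152.1,  62.9,  61.7])), (0.29, array([345.7, 173.5,  11.6,  26.3]))]
[array([322., 233.]), array([380., 188.]), array([393., 183.])]
```

View pics/s7.png

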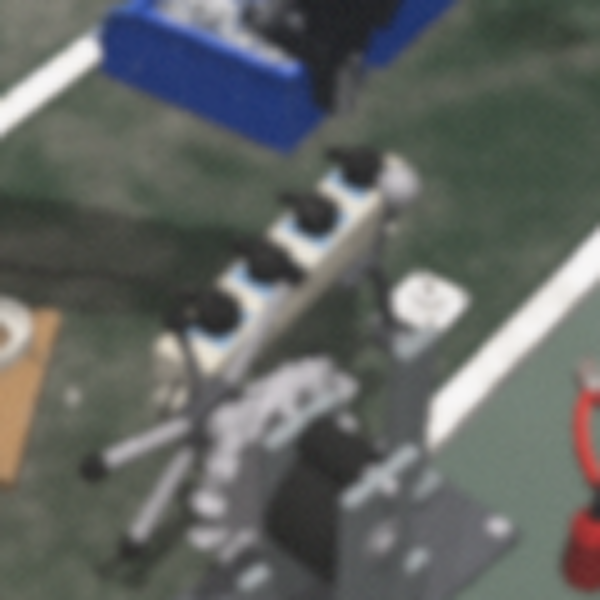

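The ball is at (398,182), which matches the lifted stop, so the pawl is up. Next I'll take the finger to the right of the top knob.

Emit:
apply_moves --deltas '[1,0.01,-0.035,0,0,0,0,1,0.01,-0.035,0,0,0,0,1,0.011,-0.035,0,0,0,0,1,0,-0.034,0,0,0,0,1,0,0,0.03,0,0,0,1,0,0,0.03,0,0,0,1,0,0,0.03,0,0,0,1,0,0,0.024,0,0,0,1,0,0,0,0,0,0]'

```text
time: 10.95
tcp_pos: [467.9, 127.6, 182.2]
tool_rot: [-0.005, 0.054, 0.999, -0.001]
contact_force: [-0.7, -0.4, 0.3]
width: -0.002
```

```bash
python3 -c "
from h import *
st();ballpix()"
```

```text
t 10.95 tcp [467.9 127.6 182.2] feeder [-65.2 -68.  182.2] toolyaw-y deg err -0.01 F [-0.69 -0.37  0.27] w -0.0 q [ 0.27  0.21 -0.27  1.1   0.    0.37]
lever_ball [(0.76, array([299.4, 134.9,  15.1,  35.9]))]
feeder_pawl [(0.63, array([299.1, 133.8,  16.2,  38.5]))]
ratchet_wheel [(0.78, array([246.3, 152.5,  64.1,  59.7]))]
```

Emit:
apply_moves --deltas '[1,-0.005,0.005,-0.01,0,0,0,1,0,0.005,0,0,0,0,1,0,0.005,0,0,0,0,1,0,0.005,0,0,0,0,1,0,0.005,0,0,0,0,1,0,0.005,0,0,0,0,1,0,0.005,0,0,0,0,1,0,0.005,0,0,0,0,1,0,0.005,0,0,0,0,1,0,0,0,0,0,0]'

```text
time: 12.15
tcp_pos: [482.7, 173.9, 198.2]
tool_rot: [0.001, 0.054, 0.999, 0.001]
contact_force: [-0.8, 0.4, 7.0]
width: 0.001
```

```bash
cat >> h.py <<'E'
def theta(im,cam="scene",ks=(1,2),lo=-.15,hi=.75):
    g=cv2.GaussianBlur(cv2.cvtColor(im,cv2.COLOR_BGR2GRAY).astype(np.float32),(0,0),1.6)
    th=np.arange(lo,hi,.005);V=[]
    for k in ks:
        q=np.array([proj(cam,fp(p,knob(k,t)))[0] for t in th],np.float32)
        v=cv2.remap(g,q[:,0].reshape(-1,1),q[:,1].reshape(-1,1),cv2.INTER_LINEAR).ravel();V.append(v)
        i=v.argmin();print(cam,"knob",k,"th",th[i].round(3),"dark",v[i].round(),"med",np.median(v).round())
    v=np.sum(V,0);print(" both",th[v.argmin()].round(3))
E
python3 -c "
from h import *
theta(cv2.imread('pics/scene0.png'));theta(cv2.imread('pics/r7.png'))
st();im=cams.read_camera('scene');theta(im);cv2.imwrite('pics/r8.png',im)
t=cams.read_camera('top');theta(cv2.imread('pics/top0.png'),'top',(1,));theta(t,'top',(1,))"
```

```text
scene knob 1 th -0.03 dark 64.0 med 89.0
scene knob 2 th 0.07 dark 75.0 med 93.0
 both 0.005
scene knob 1 th -0.03 dark 62.0 med 88.0
scene knob 2 th 0.07 dark 74.0 med 88.0
 both -0.025
t 12.15 tcp [482.7 173.9 198.2] feeder [-55.4 -20.3 198.2] toolyaw-y deg err 0.03 F [-0.76  0.4   6.97] w 0.0 q [ 0.35  0.24 -0.19  1.14  0.    0.45]
scene knob 1 th 0.19 dark 62.0 med 73.0
scene knob 2 th -0.15 dark 68.0 med 75.0
 both 0.19
top knob 1 th -0.08 dark 45.0 med 123.0
 both -0.08
top knob 1 th 0.22 dark 40.0 med 63.0
 both 0.22
```

Emit:
apply_moves --deltas '[1,0,0,-0.02,0,0,0,1,0,-0.005,-0.02,0,0,0,1,0,-0.03,0,0,0,0,1,0,-0.025,0,0,0,0,1,0,0,0,0,0,0]'

```text
time: 12.75
tcp_pos: [474.7, 111.6, 236.7]
tool_rot: [-0.0, 0.056, 0.998, -0.0]
contact_force: [0.2, -0.3, -0.1]
width: -0.0
```

```bash
python3 -c "
from h import *
s,M=st();im=cams.read_camera('scene');theta(im);t=cams.read_camera('top');theta(t,'top',(1,))
f=tof(p,s['tcp_pos']);print([((proj('scene',fp(p,f-[0,0,z]))[0]-[230,110])*5).round() for z in(8,-15,-25)])
a=cv2.resize(cv2.imread('pics/r8.png')[110:220,230:310],None,fx=5,fy=5,interpolation=cv2.INTER_CUBIC)
b=cv2.resize(im[110:220,230:310],None,fx=5,fy=5,interpolation=cv2.INTER_CUBIC)
cv2.imwrite('pics/s9.png',(255*(np.hstack([a,b])/255.)**.65).astype('uint8'))"
```

```text
t 12.75 tcp [474.7 111.6 236.7] feeder [-56.7 -83.2 236.7] toolyaw-y deg err -0.16 F [ 0.16 -0.28 -0.1 ] w -0.0 q [ 0.23  0.19 -0.16  1.22 -0.    0.34]
scene knob 1 th 0.165 dark 52.0 med 66.0
scene knob 2 th 0.745 dark 66.0 med 70.0
 both 0.18
top knob 1 th -0.15 dark 140.0 med 144.0
 both -0.15
[array([ 98., 305.]), array([ 95., 276.]), array([ 94., 263.])]
```

View pics/s9.png

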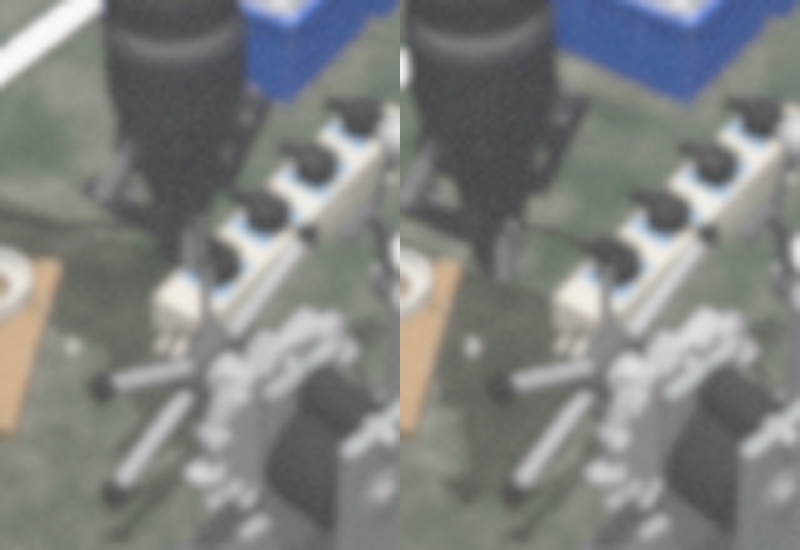

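The wheel has turned partway, with knob 1 at (100,385), knob 2 at (113,493) and knob 5 at (305,233). The tip bottom at (505,275) sits about 15 to 20 mm above where TCP+8 would put it. Next I'll fit the wheel angle.

```bash
cat >> h.py <<'E'
def fit(obs,cam="scene"):
    r=least_squares(lambda t:np.concatenate([(proj(cam,fp(p,knob(k,t[0])))[0]-uv) for k,uv in obs]),[.2])
    print("fit th",r.x.round(3),r.fun.round(1));return r.x[0]
E
python3 -c "
from h import *
X=lambda u,v:np.array([u/5+229.6,v/5+109.6])
fit([(1,X(100,385)),(2,X(113,493)),(5,X(305,233))])
fit([(1,X(100,385))]);fit([(2,X(113,493))]);fit([(5,X(305,233))])
im=cams.read_camera('scene')
for th in (.0,.2,.524): print(th,[proj('scene',fp(p,knob(k,th)))[0].round(1) for k in range(6)])"
```

```text
fit th [0.236] [ 0.4  0.   0.4 -0.8  0.2 -0.6]
fit th [0.233] [0.4 0.1]
fit th [0.233] [ 0.4 -0.7]
fit th [0.255] [ 0.4 -0.4]
0.0 [array([264.7, 163.9]), array([248.3, 193.1]), array([256.2, 208.5]), array([277.6, 197. ]), array([292.7, 171.2]), array([287.6, 153.6])]
0.2 [array([269.5, 159.6]), array([249.7, 187.7]), array([253.1, 207.7]), array([273.5, 200.9]), array([291.1, 176.2]), array([290.4, 155.2])]
0.524 [array([277.3, 154.9]), array([253.9, 178.2]), array([249.4, 204.2]), array([266.5, 205.7]), array([287. , 184.6]), array([293.1, 159.8])]
```

Emit:
apply_moves --deltas '[1,0,0.024,0,0,0,0,1,0,0.024,0,0,0,0,1,0,0,0.025,0,0,0,1,0,0,0.025,0,0,0,1,0,0,0.008,0,0,0,1,0,0,0,0,0,0]'

```text
time: 13.5
tcp_pos: [479.4, 161.3, 177.4]
tool_rot: [-0.002, 0.054, 0.999, -0.0]
contact_force: [0.3, 1.2, -0.1]
width: -0.0
```

Emit:
apply_moves --deltas '[1,0,0.005,0,0,0,0,1,0,0.005,0,0,0,0,1,0,0.005,0,0,0,0,1,0,0.005,0,0,0,0,1,0,0.004,0,0,0,0,1,0,0.004,0,0,0,0,1,0,0.004,0,0,0,0,1,0,0,0,0,0,0]'

```text
time: 14.3
tcp_pos: [484.1, 193.5, 178.6]
tool_rot: [-0.0, 0.054, 0.999, 0.0]
contact_force: [0.6, -0.4, -0.8]
width: -0.002
```

```bash
cat >> h.py <<'E'
def th2(ref,refth,im,ks=(1,2),lo=.1,hi=.7):
    # track dark knob blobs: template from reference at refth, matched along predicted arc with small offset
    G=lambda a:cv2.GaussianBlur(cv2.cvtColor(a,cv2.COLOR_BGR2GRAY).astype(np.float32),(0,0),.8)
    a,b=G(ref),G(im)
    for k in ks:
        u=proj("scene",fp(p,knob(k,refth)))[0];t=cv2.getRectSubPix(a,(9,9),tuple(map(float,u)))
        best=min((float(np.mean(np.abs(cv2.getRectSubPix(b,(9,9),tuple(map(float,proj("scene",fp(p,knob(k,x)))[0])))-t))),x) for x in np.arange(lo,hi,.01))
        print("knob",k,"th",round(best[1],3),"err",round(best[0],1))
E
python3 -c "
from h import *
st();im=cams.read_camera('scene');cv2.imwrite('pics/r10.png',im);theta(im)
th2(cv2.imread('pics/r8.png'),.236,im)"
```

```text
t 14.3 tcp [484.1 193.5 178.6] feeder [-56.2  -0.8 178.6] toolyaw-y deg err 0.02 F [ 0.63 -0.37 -0.75] w -0.0 q [ 0.38  0.27 -0.21  1.1   0.    0.49]
scene knob 1 th 0.495 dark 58.0 med 86.0
scene knob 2 th 0.46 dark 70.0 med 75.0
 both 0.47
knob 1 th 0.51 err 8.4
knob 2 th 0.51 err 9.2
```

Emit:
apply_moves --deltas '[1,0,-0.015,0,0,0,0,1,0,-0.02,0,0,0,0,1,0,0,-0.04,0,0,0,1,0,0,-0.04,0,0,0,1,0,0,-0.04,0,0,0,1,-0.006,0.04,-0.02,0,0,0,1,-0.01,0.04,0,0,0,0,1,-0.01,0.04,0,0,0,0,1,0,0.04,0,0,0,0,1,0,0.04,0,0,0,0,1,0,0.03,0,0,0,0,1,0,0,0,0,0,0]'

```text
time: 15.55
tcp_pos: [531.0, 386.4, 316.8]
tool_rot: [-0.001, 0.053, 0.999, -0.0]
contact_force: [0.6, -0.3, -0.6]
width: 0.001
```

```bash
python3 -c "
from h import *
st();im=cams.read_camera('scene');cv2.imwrite('pics/r11.png',im);theta(im)
th2(cv2.imread('pics/r8.png'),.236,im);th2(cv2.imread('pics/scene0.png'),.01,im)
t=cams.read_camera('top');cv2.imwrite('pics/t11.png',t)
a=cv2.resize(im[130:220,235:310],None,fx=5.3,fy=5.3,interpolation=cv2.INTER_CUBIC)
b=cv2.resize(t[185:275,215:290],None,fx=5.3,fy=5.3,interpolation=cv2.INTER_CUBIC)
cv2.imwrite('pics/s11.png',np.clip(255*(np.hstack([a,b])/255.)**.7,0,255).astype('uint8'))"
```

```text
t 15.55 tcp [531.  386.4 316.8] feeder [-30.4 196.1 316.8] toolyaw-y deg err 0.17 F [ 0.63 -0.31 -0.56] w 0.0 q [0.63 0.5  0.51 1.58 0.   0.73]
scene knob 1 th 0.47 dark 58.0 med 81.0
scene knob 2 th 0.465 dark 71.0 med 78.0
 both 0.465
knob 1 th 0.5 err 5.9
knob 2 th 0.51 err 9.7
knob 1 th 0.49 err 9.5
knob 2 th 0.52 err 13.8
```

View pics/s11.png

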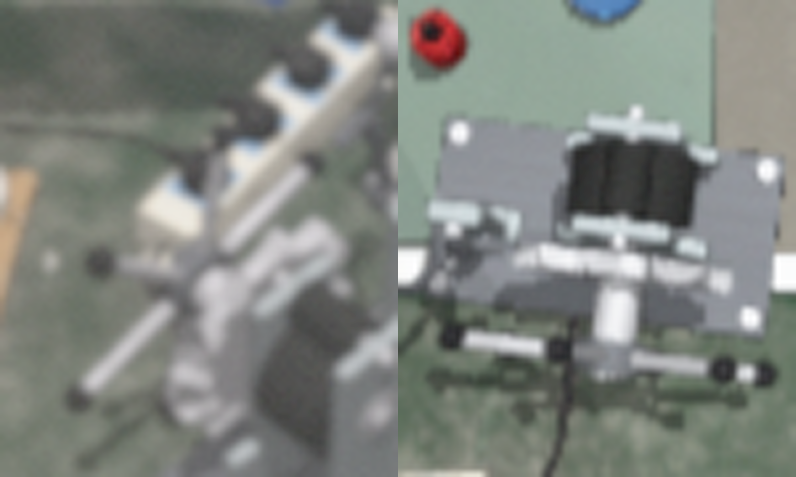

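Left half (scene) shows knob 1 at (99,262), knob 2 at (78,397) and knob 5 at (315,162). Right half (top) shows knob 0 at (162,349), knob 5 at (54,337), knob 1 at (326,368) and knob 2 at (367,373). The bystanders haven't moved.

```bash
python3 -c "
from h import *
X=lambda u,v:np.array([u/5.3+234.6,v/5.3+129.6]);T=lambda u,v:np.array([u/5.3+214.6,v/5.3+184.6])
for o in [(1,X(99,262)),(2,X(78,397)),(5,X(315,162))]: fit([o])
for o in [(0,T(162,349)),(1,T(326,368)),(2,T(367,373)),(5,T(54,337))]: fit([o],'top')
"
```

```text
fit th [0.493] [0.1 0.1]
fit th [0.508] [ 0.2 -0.1]
fit th [0.552] [-0.8  0.2]
fit th [0.488] [-0.   0.1]
fit th [0.49] [-0.   0.1]
fit th [0.585] [-0.   0.2]
fit th [0.459] [-0.   0.1]
```

θ is about 0.495, roughly 0.03 short of the notch at 0.524. I'll go back and nudge the same knob about 3 mm farther than the last push.

Emit:
apply_moves --deltas '[1,0,-0.04,0,0,0,0,1,0,-0.04,0,0,0,0,1,0.006,-0.04,0,0,0,0,1,0.01,-0.04,0,0,0,0,1,0.01,-0.04,0,0,0,0,1,0,-0.026,0,0,0,0,1,0,0,0.035,0,0,0,1,0,0,0.035,0,0,0,1,0,0,0.035,0,0,0,1,0,0,0.025,0,0,0,1,0,0,0,0,0,0,1,0,0,0,0,0,0]'

```text
time: 16.85
tcp_pos: [480.1, 160.7, 189.5]
tool_rot: [-0.0, 0.055, 0.998, -0.0]
contact_force: [0.4, -0.2, 1.2]
width: 0.002
```

```bash
python3 -c "
from h import *
st()"
```

```text
t 16.85 tcp [480.1 160.7 189.5] feeder [-56.6 -33.8 189.5] toolyaw-y deg err -0.1 F [ 0.37 -0.23  1.17] w 0.0 q [ 0.32  0.24 -0.22  1.11 -0.    0.43]
```

Need 11 mm lower, then +36 mm, the last part slowly.

Emit:
apply_moves --deltas '[1,0,0,0.011,0,0,0,1,0,0.01,0,0,0,0,1,0,0.01,0,0,0,0,1,0,0.005,0,0,0,0,1,0,0.004,0,0,0,0,1,0,0.003,0,0,0,0,1,0,0,0,0,0,0,1,0,0,0,0,0,0]'

```text
time: 17.65
tcp_pos: [484.1, 193.8, 177.7]
tool_rot: [-0.0, 0.054, 0.999, 0.0]
contact_force: [-0.4, 0.3, -0.4]
width: 0.001
```

```bash
python3 -c "
from h import *
st();im=cams.read_camera('scene');th2(cv2.imread('pics/r11.png'),.497,im)"
```

```text
t 17.65 tcp [484.1 193.8 177.7] feeder [-56.2  -0.4 177.7] toolyaw-y deg err -0.0 F [-0.42  0.3  -0.4 ] w 0.0 q [ 0.38  0.27 -0.21  1.09  0.    0.49]
knob 1 th 0.52 err 6.8
knob 2 th 0.51 err 3.4
```

Emit:
apply_moves --deltas '[1,0,0.0013,0,0,0,0,1,0,0.0012,0,0,0,0,1,0,0,0,0,0,0,1,0,0,0,0,0,0]'

```text
time: 18.1
tcp_pos: [484.3, 195.9, 177.6]
tool_rot: [-0.0, 0.054, 0.999, -0.0]
contact_force: [0.1, -0.1, -0.8]
width: 0.002
```

```bash
python3 -c "
from h import *
st()"
```

```text
t 18.1 tcp [484.3 195.9 177.6] feeder [-56.3   1.7 177.6] toolyaw-y deg err -0.02 F [ 0.12 -0.11 -0.79] w 0.0 q [ 0.38  0.27 -0.21  1.09 -0.    0.49]
```

Emit:
apply_moves --deltas '[1,0,-0.015,0,0,0,0,1,0,-0.02,0,0,0,0,1,0,0,-0.04,0,0,0,1,0,0,-0.04,0,0,0,1,0,0,-0.04,0,0,0,1,-0.006,0.04,-0.02,0,0,0,1,-0.01,0.04,0,0,0,0,1,-0.01,0.04,0,0,0,0,1,0,0.04,0,0,0,0,1,0,0.04,0,0,0,0,1,0,0.03,0,0,0,0,1,0,0,0,0,0,0]'

```text
time: 19.3
tcp_pos: [531.5, 390.3, 316.1]
tool_rot: [-0.001, 0.053, 0.999, 0.0]
contact_force: [1.5, -0.3, -0.7]
width: -0.0
```

```bash
cat >> h.py <<'E'
def shift(ref,im,cam,k,th):
    G=lambda a:cv2.cvtColor(a,cv2.COLOR_BGR2GRAY).astype(np.float32)
    u=proj(cam,fp(p,knob(k,th)))[0].round().astype(int);f=5
    t=cv2.resize(G(ref)[u[1]-4:u[1]+5,u[0]-4:u[0]+5],None,fx=f,fy=f,interpolation=cv2.INTER_CUBIC)
    w=cv2.resize(G(im)[u[1]-8:u[1]+9,u[0]-8:u[0]+9],None,fx=f,fy=f,interpolation=cv2.INTER_CUBIC)
    r=cv2.matchTemplate(w,t,cv2.TM_CCOEFF_NORMED);_,m,_,l=cv2.minMaxLoc(r)
    d=np.array(l)/f-4;u0=proj(cam,fp(p,knob(k,th)))[0]
    s=least_squares(lambda x:proj(cam,fp(p,knob(k,x[0])))[0]-u0-d,[th]).x[0]
    print(cam,"knob",k,"shift",d,"score",round(m,2),"th",round(s,3))
E
python3 -c "
from h import *
st();im=cams.read_camera('scene');cv2.imwrite('pics/r12.png',im)
t=cams.read_camera('top');cv2.imwrite('pics/t12.png',t)
a=cv2.imread('pics/r11.png');b=cv2.imread('pics/t11.png')
for k in(1,2,5): shift(a,im,'scene',k,.495)
for k in(0,1): shift(b,t,'top',k,.495)"
```

```text
t 19.3 tcp [531.5 390.3 316.1] feeder [-30.3 200.1 316.1] toolyaw-y deg err 0.19 F [ 1.53 -0.26 -0.74] w -0.0 q [0.63 0.51 0.52 1.58 0.   0.74]
scene knob 1 shift [ 0.4 -0.6] score 0.99 th 0.516
scene knob 2 shift [-0.2 -0.4] score 1.0 th 0.521
scene knob 5 shift [0.2 0.4] score 1.0 th 0.519
top knob 0 shift [-0.8 -0.2] score 0.97 th 0.522
top knob 1 shift [-0.6  0. ] score 0.98 th 0.522
```

Every tracker reads θ ≈ 0.52, which is one notch. Now I'll lower on the far side of the lever and push it back.

Emit:
apply_moves --deltas '[1,0,0,0.035,0,0,0,1,0,0,0.035,0,0,0,1,0,0,0.035,0,0,0,1,0,0,0.02,0,0,0,1,0,-0.01,0,0,0,0,1,0,-0.01,0,0,0,0,1,0,-0.01,0,0,0,0,1,0,-0.005,0,0,0,0,1,0,0,0,0,0,0]'

```text
time: 20.3
tcp_pos: [528.3, 351.7, 194.4]
tool_rot: [0.001, 0.055, 0.998, 0.001]
contact_force: [0.9, -0.9, -0.0]
width: -0.0
```

```bash
python3 -c "
from h import *
st();ballpix()"
```

```text
t 20.3 tcp [528.3 351.7 194.4] feeder [-29.4 161.3 194.4] toolyaw-y deg err -0.09 F [ 0.85 -0.85 -0.01] w -0.0 q [ 0.59  0.45  0.12  1.23 -0.    0.7 ]
lever_ball [(0.7, array([299.3, 133.3,  16.7,  36.9])), (0.16, array([221.6, 237.4,  14.4,  23. ]))]
feeder_pawl [(0.62, array([299.7, 134. ,  15.6,  36.1])), (0.55, array([345.9, 173.6,  12.3,  25.7]))]
ratchet_wheel [(0.67, array([249. , 152.6,  61.4,  63.5]))]
```

Pushing 42 mm in 4 mm steps.

Emit:
apply_moves --deltas '[1,0,-0.004,0.003,0,0,0,1,0,-0.004,0,0,0,0,1,0,-0.004,0,0,0,0,1,0,-0.004,0,0,0,0,1,0,-0.004,0,0,0,0,1,0,-0.004,0,0,0,0,1,0,-0.004,0,0,0,0,1,0,-0.004,0,0,0,0,1,0,-0.004,0,0,0,0,1,0,-0.004,0,0,0,0,1,0,0,0,0,0,0,1,0,0,0,0,0,0]'

```text
time: 21.7
tcp_pos: [523.3, 312.6, 189.7]
tool_rot: [0.0, 0.054, 0.999, 0.0]
contact_force: [-0.1, 0.1, 0.3]
width: -0.0
```

```bash
python3 -c "
from h import *
st();ballpix('pics/r13.png')"
```

```text
t 21.7 tcp [523.3 312.6 189.7] feeder [-30.1 122.  189.7] toolyaw-y deg err -0.02 F [-0.08  0.09  0.26] w -0.0 q [0.54 0.41 0.04 1.2  0.   0.65]
lever_ball [(0.66, array([290.7, 146. ,  22.6,  27.7]))]
feeder_pawl [(0.66, array([290.8, 145.1,  19.8,  30. ]))]
ratchet_wheel [(0.7, array([248.5, 154.3,  61.8,  61.4]))]
```

The lever has dropped and its box matches the start. I'll retreat and verify.

Emit:
apply_moves --deltas '[1,0,0.02,0,0,0,0,1,0,0.03,0,0,0,0,1,0,0.03,0,0,0,0,1,0,0,-0.04,0,0,0,1,0,0,-0.04,0,0,0,1,0,0,-0.04,0,0,0,1,0,0,0,0,0,0,1,0,0,0,0,0,0]'

```text
time: 22.7
tcp_pos: [532.6, 392.9, 310.8]
tool_rot: [0.001, 0.054, 0.999, 0.001]
contact_force: [-0.3, 0.6, -1.0]
width: -0.006
```

```bash
python3 -c "
from h import *
st();im=cams.read_camera('scene');cv2.imwrite('pics/r14.png',im)
print([np.round(d['bbox'],1) for d in models.outline_of('lever_ball','scene')])
t=cams.read_camera('top');cv2.imwrite('pics/t14.png',t)
a=cv2.imread('pics/r12.png');b=cv2.imread('pics/t12.png');z=cv2.imread('pics/scene0.png');zt=cv2.imread('pics/top0.png')
for k in(1,2,5): shift(a,im,'scene',k,.52)
for k in(0,1): shift(b,t,'top',k,.52)
def bm(ref,im,cam):
    u=proj(cam,fp(p,ball(0)))[0].round().astype(int);f=5
    t=cv2.resize(ref[u[1]-3:u[1]+4,u[0]-3:u[0]+4],None,fx=f,fy=f,interpolation=2);w=cv2.resize(im[u[1]-8:u[1]+9,u[0]-8:u[0]+9],None,fx=f,fy=f,interpolation=2)
    r=cv2.matchTemplate(w,t,cv2.TM_CCOEFF_NORMED);_,m,_,l=cv2.minMaxLoc(r);print(cam,'ball shift vs start px',np.array(l)/f-5,round(m,2))
bm(z,im,'scene');bm(zt,t,'top')
for n in('stator','tape','tin','pliers','screwdriver','bottle','end_cap'):
    u=[np.round(d['bbox'],0) for d in models.outline_of(n,'top')[:1]];print(n,u)
print([((proj('scene',fp(p,ball(x)))[0]-proj('scene',fp(p,ball(0)))[0])).round(1) for x in(.05,.1,.2)],[((proj('top',fp(p,ball(x)))[0]-proj('top',fp(p,ball(0)))[0])).round(1) for x in(.05,.1,.2)])
# bystander image differences
for n,r,q,bx in(('tin/bottle/pliers top',zt,t,(165,170,100,40)),('stator/tape top',zt,t,(310,235,60,40)),('screwdriver',z,im,(140,290,45,45)),('tin/bottle/pliers scene',z,im,(330,170,30,85)),('endcap scene',z,im,(306,150,20,20))):
    x,y,w,h=bx;print(n,cv2.absdiff(r,q)[y:y+h,x:x+w].mean().round(1))
"
```

```text
t 22.7 tcp [532.6 392.9 310.8] feeder [-29.6 202.8 310.8] toolyaw-y deg err 0.01 F [-0.29  0.6  -0.95] w -0.01 q [0.64 0.51 0.5  1.57 0.   0.74]
[array([289.4, 147.4,  22.5,  25.3]), array([158.3, 293.9,  19.8,  26.9])]
scene knob 1 shift [0. 0.] score 1.0 th 0.52
scene knob 2 shift [0. 0.] score 1.0 th 0.52
scene knob 5 shift [-0.6  0.6] score 0.93 th 0.544
top knob 0 shift [0. 0.] score 0.99 th 0.52
top knob 1 shift [0. 0.] score 1.0 th 0.52
scene ball shift vs start px [0. 0.] 0.99
top ball shift vs start px [0. 0.] 0.99
stator []
tape [array([338., 242.,  18.,  18.])]
tin [array([247., 171.,  16.,  18.])]
pliers [array([178., 196.,  27.,  27.])]
screwdriver []
bottle [array([178., 247.,  15.,  12.])]
end_cap [array([182., 251.,  12.,  10.])]
[array([ 0.9, -1. ]), array([ 1.9, -2. ]), array([ 3.8, -3.9])] [array([-1.4, -0.2]), array([-2.8, -0.3]), array([-5.6, -0.7])]
tin/bottle/pliers top 1.0
stator/tape top 0.8
screwdriver 1.4
tin/bottle/pliers scene 2.2
endcap scene 20.1
```

The pawl is fully down and the wheel has held. I'll move the arm clear to check that the end cap, which it hides, is undisturbed.

Emit:
apply_moves --deltas '[1,0.02,0.01,-0.01,0,0,0,1,0.04,0.02,0,0,0,0,1,0.04,0.02,0,0,0,0,1,0.04,0.02,0,0,0,0,1,0.04,0.02,0,0,0,0,1,0.04,0.02,0,0,0,0,1,0,0,0,0,0,0,1,0,0,0,0,0,0]'

```text
time: 24.0
tcp_pos: [324.3, 525.9, 319.7]
tool_rot: [0.0, 0.053, 0.999, -0.0]
contact_force: [-0.3, 0.3, -0.0]
width: 0.004
```

```bash
python3 -c "
from h import *
st();im=cams.read_camera('scene');t=cams.read_camera('top')
z=cv2.imread('pics/scene0.png');zt=cv2.imread('pics/top0.png')
print('endcap',cv2.absdiff(z,im)[150:170,306:326].mean(),cv2.absdiff(zt,t)[244:262,176:194].mean(),'ball',cv2.absdiff(z,im)[141:152,289:300].mean())
for k in(1,2,5): shift(cv2.imread('pics/r12.png'),im,'scene',k,.52)
ctrl.sign_off()"
```

```text
t 24.0 tcp [324.3 525.9 319.7] feeder [-251.   312.4  319.7] toolyaw-y deg err 0.13 F [-0.33  0.34 -0.05] w 0.0 q [ 1.02  0.42  0.38  1.54 -0.    1.12]
endcap 1.1183333333333334 1.2798353909465021 ball 1.418732782369146
scene knob 1 shift [0.2 0. ] score 0.99 th 0.523
scene knob 2 shift [0. 0.] score 1.0 th 0.52
scene knob 5 shift [-0.6  0.4] score 0.95 th 0.533
the job is handed in; nothing more can be done
```

I tipped the lever over with the shut fingertips, turned the wheel back one notch and tipped the lever back. I handed the job in at about 24 s of the 54 s allowed, with the arm clear.

**Last checks:**
- **Wheel:** it stands at about 0.52 rad, against 0.524 for one notch. It started at about 0.01. Four of the five knob readings after the pawl dropped gave 0.52. Knob 5, the least certain, read 0.533–0.544.
- **Pawl:** it is down. The lever ball is back at its starting pixel in both cameras, with no measurable shift.
- **Bystanders:** the picture areas around all of them match the start. The networks did not find the stator or screwdriver in the last top view, so those two rest on the picture comparison alone.

**What went wrong on the way:**
- **First lever push:** the closed fingertips ended about 20–25 mm higher than the stated 8 mm past the TCP, so the finger passed over the ball without moving it. I lowered it and repeated the push.
- **First knob push:** the finger partly rode up on the knob, with about 7 N upward, and turned the wheel to only about 0.24 rad. A lower push brought it to about 0.495, and a final nudge of about 2.5 mm finished it.

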